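# Add a slotted mass to a load stand

### The arm

A 7-joint arm with a two-finger parallel gripper is mounted at the origin on a cart in front of the work surface, level with it; the furniture and walls round the work are solid. World frame = base frame: x ahead of the robot, y to its left, z up, the work surface at z = 0. Lengths are in mm, angles in rad, forces in N, time in s.
With the tool pointing down it reaches from about 400 to 875 mm from the base axis. Payload 4.4 kg.
Tool frame: the origin (TCP) lies midway between the tips of the shut fingers; the grasp point (between the pads) lies ctrl.tcp_to_grasp behind it (ctrl.tcp_to_grasp is the distance from the TCP to the grasp point, in mm); z points along the fingers, y is the line along which they close (so a half turn about z gives the same grasp; the last joint's range is limited). The gripper opens to 85 mm and grips with 20 to 120 N. Pads are 22 mm wide; open, the fingers measure 114 mm over their backs; the gripper's body (76 mm by 85 mm) begins 54 mm behind the grasp point. The pads swing forward as they close: fully open they stand 13 mm farther back than shut.
Start: joints at [1.094, 0.628, 0.038, 1.517, -0.027, 0.996, -0.02], TCP at [259.601, -595.924, 231.313] pointing down, gripper open.
Joint ranges: [-3.06, 3.06], [-0.37, 2.12], [-1.25, 1.32], [0.18, 2.47], [-1.1, 4.24], [0.23, 1.98], [-2.94, 2.94]. Speed limits (rad/s): [2.57, 2.57, 3.14, 3.14, 3.14, 3.14, 3.14].

### API

Orientations are given as [roll, pitch, yaw] about the fixed x, y, z axes, in that order (R = Rz(yaw) Ry(pitch) Rx(roll)).
In Python, from cell import ctrl, get_image, get_calibration, workorder, boxes_of, place_of gives the robot as it stands.
- The arm moves only by the tool play_rows, never from a script. Its argument "series" is a list that holds one entry, the list of rows, each a list of 7 numbers: the shift along the world's x, y, z in cm, then the turn, a rotation vector about the world's x, y, z in degrees, then the closure, from 0 (fully open) to 1 (shut). A call has 1 to 20 rows; each row shifts and turns the commanded pose from where the row before left it; what a row does not reach is not made up. A row lasts 1/8 s, in which the tool goes at most 62.5 mm and 10.7 degrees, less where a joint would pass 70% of its speed; a pose out of reach is approached as far as the arm can. A call with a gripper value outside its range is refused whole. The fingers move at their own pace and stop on an object; the grip force is fixed at half the most. Time passes only in rows, so rows that do not move let the fingers close. It gives the time, the measured TCP pose, the force, the opening and the grip force at its end, in the units of the state.
- ctrl.read_state(): the state, without advancing time (a new reading comes with each control period).
- get_image(name): name is "scene" or "top" or "wrist"; returns (picture, depth): 420x560x3 uint8, red, green, blue; 420x560 float32, mm along the optical axis (not along the pixel's ray), 0 where there is no reading.
- get_calibration(name): a dict with "K" (3x3 intrinsics, pixels), "k1" (the pictures are not rectified: a ray, as slopes to the right and down, at radius r is drawn at 1 + k1 r^2 times it, then the intrinsics apply), "R" (3x3) and "t" (3): a world point X has camera coordinates R X + t; the wrist camera has in their place "mount" (4x4, takes a point from camera to tool coordinates, whose origin is the TCP and whose axes are the flange's). Camera axes: x right, y down, z forward; pixel columns grow to the right and rows downward; lengths in mm; the calibration is good to about 2 mm. A picture is of the moment at which its call begins: read the wrist's pose just before it. get_calibration takes no time and is no camera call.
- workorder.finish_job(): hands the job in; it is judged then, once.
Trained networks look in the newest picture that a camera, given by its name, has taken for a name from the list of things; names that differ only in an ending like _2 or _b are one class to them, and where a whole thing is asked for, a point or a joint stands for the part that bears it (a point fixed in the world has none). Each returns a list of dicts, best first, with "p" (0 to 1); they miss things now and then, are a little off and sometimes report something else, mostly with a low value. They report only what shows in the picture. A call takes as long as a camera call. They do not tell look-alikes from the thing itself.
- boxes_of(target, camera): "pixel" ([column, row] in pixels, amid what is visible of it).
- place_of(target, camera): "pixel" ([column, row] in pixels: a listed point, or the origin of a listed thing).
The state is a dict: "clock": time; "qpos": joint angles; "qd": joint speeds; "tau": joint torques, N m; "eef_pos": TCP position; "tool_rot": TCP orientation; "force": force on the tool from outside, world axes, zero at the start; "torque": the same for the moment, N m; "width": finger opening in mm; "gripper_force": force on a finger pad.
Only numpy, scipy, OpenCV 4.12 (cv2) and the standard library are available. Lean on these libraries where they do the work, as an engineer would, in place of code of your own. Each camera call takes 0.05 s, during which the arm holds its last target. There are 200 camera calls.

### The job

Put the larger of the two loose slotted masses onto the load stand: slide it sideways under the head of the stem, its slot pointing the opposite way to the slot of the mass already there, until the stem is home in the slot, then lower it so that it seats flat over the raised spigot of that mass, and let go. The stem sits on a delicate sprung mount and may stand off the middle of the stand, so feel your way and push gently (never more than 14 N); leave the smaller mass and the other things alone.

Things in the scene. Friction and masses are not known exactly. Their poses are not given: they have to be found in the camera images.
- stand: Load stand fixed to the bench; origin: middle of the underside of its square grey foot (150 x 150 x 12 mm), z up. A two-way cross slide (z 16 to 35 mm), clamped at an unknown setting, carries a sprung pan (84 mm across, z 42 to 48) with first mass and stem. Their common axis stands up to 10 mm off the origin along the stand's x and up to 14 mm along its y, either way; this is not reported.
- stand_stem (a point): Point on the stand's own middle axis (not on the stem's, see stand) 100 mm above the bench. The steel stem is vertical, 8 mm in diameter, turns freely about its axis, and ends in a round head 16 mm across, z 113 to 126 mm. Pushed sideways it yields 1 mm for each 10 N, any way, and springs back; up and down it is rigid. More than 14 N on it is too much.
- stand_seat (a point): Point on the stand's own middle axis 62 mm above the bench, the height of the first mass's flat top, where the larger mass is to lie. The first mass (76 mm across, z 48 to 62) is fixed to the pan, round the stem; its slot opens to the stand's -x. On its top is a round spigot about the stem, 27 mm across, 4 mm high, edge bevelled 1.3 mm.
- big_mass_mid (a point): Larger loose slotted mass (steel, 0.3 to 0.5 kg), lying flat at the start: on its axis, 19 mm above its underside, half-way up. z up, +x the way its slot opens. Disc 76 mm across, 14 mm thick. It slides in with its underside 67 to 74 mm above the bench (over the spigot, ribs below the head). Seated, its underside is at 62 mm and its +x points along the stand's +x.
- big_mass_grip (a point): Point on the larger mass's axis, 26 mm above its underside, between its two upright grip ribs, one each side of the slot and parallel to it: 40 mm long (x -20 to +20), 9 mm thick, inner faces 26 mm apart and outer faces 44 mm apart in y, from 14 to 38 mm above the underside. Grip across the two outer faces, fingertips above the disc. Axes as big_mass_mid.
- big_mass_mouth (a point): Point of the larger mass 38 mm out along its +x, 19 mm above the underside, at the slot's mouth. The slot runs through the disc's full height, 10.5 mm wide; it ends square 4.5 mm beyond the axis, so that the stem is on the disc's axis (to 0.5 mm) when home. Over the outer 13 mm it flares at 45 degrees to a mouth 36 mm wide. Axes as big_mass_mid.
- big_mass_under (a point): Centre of the larger mass's underside. A recess about the axis, 34 mm across and 4.5 mm deep, fits over the spigot with 2 to 3 mm to spare all round; if the stem is not home, the disc stays up on the spigot. Axes as big_mass_mid.
- small_mass_mid (a point): Smaller loose slotted mass of the same form, not to be used: disc 62 mm across and 9 mm thick, ribs to 33 mm; point on its axis 16.5 mm above its underside. The two masses lie one to the left and one to the right of the stand, either way round.
- tape_roll: Black roll of insulating tape, 67 mm across, 19 mm high, lying on the bench; origin at the centre of its underside. Bystander.
- wick: Small blue reel of wick, 42 mm across, 12 mm high; origin at the centre of its underside. Bystander.
- flux: Small flux bottle with needle cap, 40 mm across, 100 mm high, standing; origin at the centre of its underside. Bystander.
- relay: White relay, 29 x 28 x 48 mm, standing; origin at the centre of its underside. Bystander.
Not all that is in view belongs to the job. What is shaped like the part that bears big_mass_mid but yellow is not meant.

How it is judged:
By the outcome, as a careful person would: the job done as asked, in the order asked, and still so for the second after the job is handed in, with the robot touching nothing.
It also fails if it takes over 58 s, if anything falls off the work surface, if the arm or the gripper's body presses on something with over 40 N, if the wrist force passes 120 N, or if a joint passes its speed limit or range.

## Working session

There is one attempt and no reset: what is moved stays moved. The work goes in short steps, Python scripts to look and compute and a tool call to move; the robot and the scene stay as the last step left them, time stands still between calls to the robot, and variables do not carry over. Pictures are saved under pics/ and viewed, at most 10 in all, crops included, and the job is handed in when it is done.

Besides the shell and the picture viewer there is one more tool, called after "Request:" by a JSON object that holds its "op" and its "data". play_rows: Moves the arm, as the interface text tells. Its arguments: {"type":"object","properties":{"series":{"type":"array"}},"required":["series"]}

```bash
mkdir -p pics; ls
cat > h.py <<'E'
import numpy as np, cv2
from cell import ctrl, get_image, get_calibration, workorder, boxes_of, place_of
from scipy.spatial.transform import Rotation as Ro
def cam(name,st=None):
    c=get_calibration(name); K=np.array(c["K"])
    if "mount" in c:
        st=st or ctrl.read_state()
        T=np.eye(4); T[:3,:3]=Ro.from_euler('xyz',st["tool_rot"]).as_matrix(); T[:3,3]=st["eef_pos"]
        M=T@np.array(c["mount"]); R=M[:3,:3].T; t=-R@M[:3,3]
    else: R=np.array(c["R"]); t=np.array(c["t"])
    return K,c["k1"],R,t
def ray(cm,px):
    K,k1,R,t=cm; px=np.atleast_2d(np.array(px,float))
    d=np.c_[(px[:,0]-K[0,2])/K[0,0],(px[:,1]-K[1,2])/K[1,1]]
    u=d.copy()
    for _ in range(20): u=d/(1+k1*(u**2).sum(1,keepdims=True))
    return np.c_[u,np.ones(len(u))]
def onz(cm,px,z):
    K,k1,R,t=cm; r=ray(cm,px)@R; o=-R.T@t
    return o+r*((z-o[2])/r[:,2])[:,None]
def atdepth(cm,px,d):
    K,k1,R,t=cm; return (ray(cm,px)*np.atleast_1d(d)[:,None]-t)@R
def proj(cm,X):
    K,k1,R,t=cm; c=np.atleast_2d(X)@R.T+t; u=c[:,:2]/c[:,2:]; u=u*(1+k1*(u**2).sum(1,keepdims=True))
    return u@K[:2,:2].T+K[:2,2]
E
python3 - <<'E'
from h import *
st=ctrl.read_state(); print(st); print(ctrl.tcp_to_grasp)
for n in("scene","top"):
    p,d=get_image(n); cv2.imwrite(f"pics/{n}0.png",p[:,:,::-1]); cm=cam(n); print(n,"campos",-cm[2].T@cm[3])
    for t,z in(("stand",0),("stand_stem",100),("stand_seat",62),("big_mass_mid",19),("big_mass_grip",26),("big_mass_mouth",19),("small_mass_mid",16.5),("tape_roll",0),("wick",0),("flux",0),("relay",0)):
        for r in place_of(t,n)[:3]:
            print(t,round(r["p"],2),np.round(r["pixel"]),np.round(onz(cm,r["pixel"],z)[0]))
E
```

```text
pics
{'clock': 0.0, 'qpos': array([ 1.09420004,  0.62936884,  0.0384223 ,  1.51837373, -0.0269929 ,
        0.99628426, -0.01997271]), 'qd': array([ 2.18007035e-03,  7.26465911e-05, -6.99145657e-05,  5.83817084e-04,
       -6.05914966e-04, -2.32339670e-04, -2.39425866e-04]), 'tau': array([-2.59462655e-05, -5.63395321e+01,  1.22622907e+00, -1.93446493e+01,
        1.09817268e-02,  1.06468366e-02,  2.57243306e-05]), 'eef_pos': array([ 259.35554815, -595.33263031,  230.37217628]), 'tool_rot': array([-3.13967605e+00,  2.09116655e-05,  4.10843228e-01]), 'force': array([ 0.27066899,  0.43280694, -0.0778677 ]), 'torque': array([ 0.03030601,  0.02783791, -0.0040832 ]), 'gripper_force': 0.0, 'width': 85.19173998642484}
18.700000000000003
scene campos [-310.97962079  763.25312504  710.63335934]
stand 0.68 [301. 222.] [580.  38.   0.]
stand_stem 0.63 [299. 197.] [569.  57. 100.]
stand_seat 0.63 [254. 249.] [474. 279.  62.]
stand_seat 0.6 [296. 206.] [583.  55.  62.]
big_mass_mid 0.89 [120. 282.] [611. 588.  19.]
big_mass_mid 0.86 [251. 254.] [513. 266.  19.]
big_mass_mid 0.7 [300. 262.] [401. 1
[... 729 characters left out ...]
0.]
stand_seat 0.97 [303. 209.] [570.  42.  62.]
big_mass_mid 0.95 [256. 263.] [403. 191.  19.]
big_mass_mid 0.78 [131. 199.] [614. 595.  19.]
big_mass_mid 0.67 [232. 228.] [515. 267.  19.]
big_mass_grip 0.83 [258. 264.] [398. 186.  26.]
big_mass_grip 0.78 [232. 231.] [507. 267.  26.]
big_mass_grip 0.59 [135. 201.] [607. 582.  26.]
big_mass_mouth 0.97 [125. 205.] [593. 614.  19.]
big_mass_mouth 0.91 [225. 223.] [532. 289.  19.]
small_mass_mid 0.73 [384. 219.] [ 541. -226.   16.]
small_mass_mid 0.21 [230. 229.] [512. 274.  16.]
tape_roll 0.72 [349. 250.] [ 442. -112.    0.]
wick 0.62 [293. 257.] [420.  73.   0.]
flux 0.65 [267. 170.] [709. 152.   0.]
relay 0.52 [376. 173.] [ 697. -208.    0.]
```

Run:
```python
import cv2
a=cv2.imread("pics/top0.png"); c=a[140:310,90:420]; cv2.imwrite("pics/top_c.png",cv2.resize(c,None,fx=2.4,fy=2.4,interpolation=cv2.INTER_CUBIC))
```

```text
(no output)
```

View pics/top_c.png

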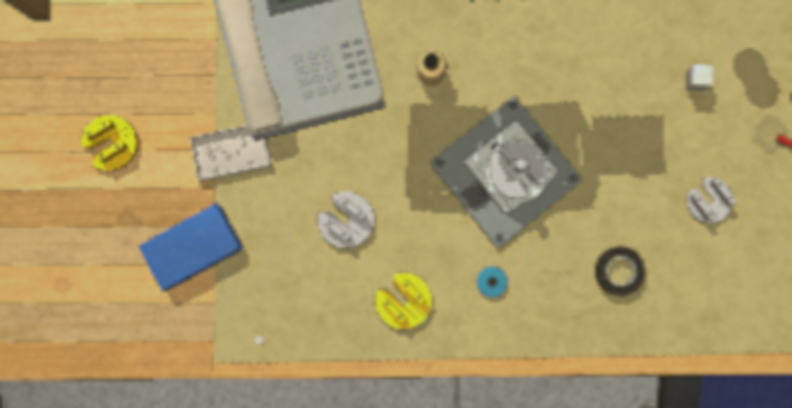

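View pics/scene0.png

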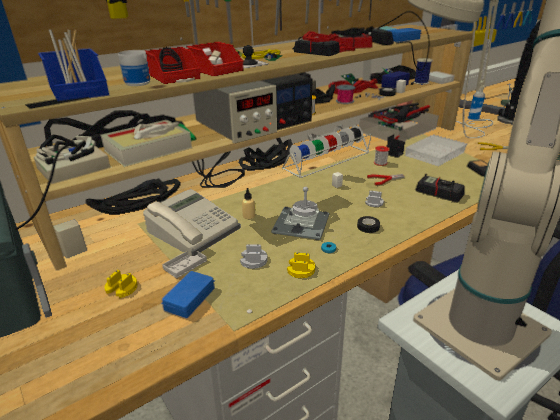

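Candidates in the top picture are the grey at (232,228), the grey at (384,219), and the yellow ones at (256,263) and (131,199). Yellow is excluded. The left grey one is visibly larger than the right one, so it is the larger mass. I'll confirm it from close by with the wrist camera.

Request:
{"op": "play_rows", "data": {"series": [[[2, 6, 2, 0, 0, 0, 0], [2, 6, 2, 0, 0, 0, 0], [2, 6, 2, 0, 0, 0, 0], [2, 6, 2, 0, 0, 0, 0], [2, 6, 2, 0, 0, 0, 0], [2, 6, 2, 0, 0, 0, 0], [2, 6, 0, 0, 0, 0, 0], [2, 6, 0, 0, 0, 0, 0], [2, 6, 0, 0, 0, 0, 0], [2, 6, 0, 0, 0, 0, 0], [1, 4, 0, 0, 0, 0, 0], [0, 0, 0, 0, 0, 0, 0], [0, 0, 0, 0, 0, 0, 0], [0, 0, 0, 0, 0, 0, 0]]]}}

```text
clock: 2.95
eef_pos: [461.5, 18.9, 344.4]
tool_rot: [3.141, 0.0, 0.408]
force: [-0.1, -0.0, 0.6]
width: 85.2
gripper_force: 0.0
```

```bash
cat > look.py <<'E'
import sys
from h import *
st=ctrl.read_state(); cm=cam("wrist",st); p,d=get_image("wrist"); n=sys.argv[1]
cv2.imwrite(f"pics/{n}.png",p[:,:,::-1]); np.savez(f"{n}.npz",p=p,d=d,pos=st["eef_pos"],rot=st["tool_rot"])
print(st["clock"],st["eef_pos"],np.degrees(st["tool_rot"]),"cam",-cm[2].T@cm[3])
for t,z in(("stand",0),("stand_stem",100),("stand_seat",62),("big_mass_mid",19),("big_mass_grip",26),("big_mass_mouth",19),("small_mass_mid",16.5)):
    for r in place_of(t,"wrist")[:3]:
        print(t,round(r["p"],2),np.round(r["pixel"]),np.round(onz(cm,r["pixel"],z)[0],1))
E
python3 look.py w1; python3 -c "
from h import *
print(get_calibration('wrist'))"
```

```text
2.95 [461.50247424  18.8718947  344.40317647] [1.79965288e+02 1.95305364e-02 2.33807559e+01] cam [529.93954355  49.00318687 486.53761184]
stand 0.82 [300.  88.] [569.2  38.4   0. ]
stand_stem 0.71 [300.  80.] [568.1  43.7 100. ]
stand_seat 0.71 [298.  84.] [568.1  43.1  62. ]
big_mass_mid 0.69 [159. 157.] [400.9 187.3  19. ]
big_mass_mid 0.66 [131.  59.] [511.4 259.9  19. ]
big_mass_grip 0.84 [156. 159.] [398.5 187.3  26. ]
big_mass_grip 0.55 [126.  59.] [509.1 262.3  26. ]
big_mass_mouth 0.98 [109.  33.] [530.  294.4  19. ]
big_mass_mouth 0.89 [147. 137.] [421.7 210.5  19. ]
big_mass_mouth 0.66 [301.  81.] [576.3  40.7  19. ]
small_mass_mid 0.88 [454. 192.] [ 525.9 -236.5   16.5]
small_mass_mid 0.33 [503.  82.] [ 685.9 -213.4   16.5]
{'K': array([[321.79122181,   0.        , 281.76837692],
       [  0.        , 321.79122181, 209.15567847],
       [  0.        ,   0.        ,   1.        ]]), 'k1': -0.005818983737059684, 'mount': array([[ 4.69384348e-04, -9.56641326e-01, -2.91268182e-01,
         7.47271378e+01],
       [ 9.99999875e-01,  4.98444200e-04, -2.55710434e-05,
        -4.10606377e-01],
       [ 1.69643253e-04, -2.91268134e-01,  9.56641440e-01,
        -1.42159672e+02],
       [ 0.00000000e+00,  0.00000000e+00,  0.00000000e+00,
         1.00000000e+00]])}
```

View pics/w1.png

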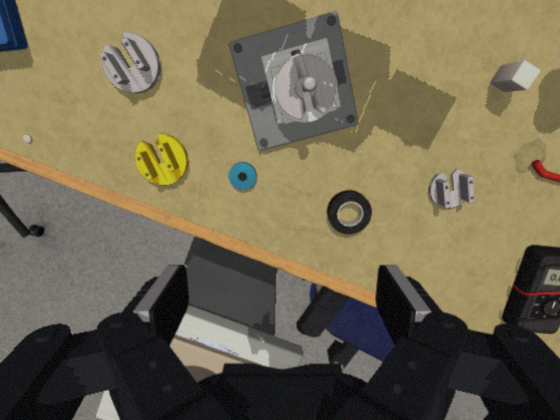

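The larger grey mass shows at (131,62), with its slot opening up-left. The smaller one is at (452,190). The stand is at (294,82) with the stem head at (308,84). I need an enlarged view to find the first mass's slot.

Run:
```python
import cv2,numpy as np
a=cv2.imread("pics/w1.png"); f=lambda c:cv2.resize(c,(400,400),interpolation=cv2.INTER_CUBIC)
cv2.imwrite("pics/w1c.png",np.hstack([f(a[0:130,65:195]),f(a[20:150,230:360])]))
```

```text
(no output)
```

View pics/w1c.png

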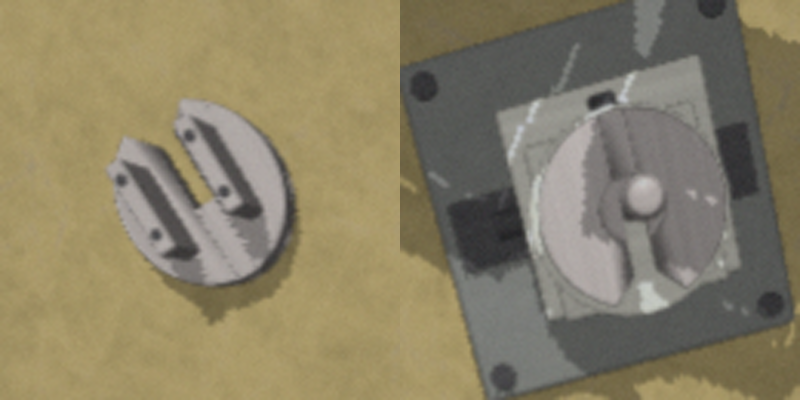

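The larger mass is confirmed. Its slot opens up-left, towards about yaw 50°. The first mass's slot opens downward in the image, so the stand's +x is at about yaw 38°. Next I'll look at the mass from close by.

Request:
{"op": "play_rows", "data": {"series": [[[0.5, 3, -1, 0, 0, 5, 0], [0.5, 3, -2, 0, 0, 5, 0], [0.5, 3, -2, 0, 0, 5, 0], [0.5, 3, -2, 0, 0, 5, 0], [0.5, 3, -2, 0, 0, 5, 0], [0.5, 3, -2, 0, 0, 2, 0], [0.5, 3, -2, 0, 0, 0, 0], [1, 3, -2, 0, 0, 0, 0], [0, 0, -2, 0, 0, 0, 0], [0, 0, 0, 0, 0, 0, 0], [0, 0, 0, 0, 0, 0, 0], [0, 0, 0, 0, 0, 0, 0]]]}}

```text
clock: 4.85
eef_pos: [507.4, 260.3, 175.4]
tool_rot: [3.141, -0.002, 0.881]
force: [0.7, -0.5, 0.3]
width: 85.6
gripper_force: 0.0
```

```bash
python3 look.py w2
python3 - <<'E'
from h import *
z=np.load("w1.npz"); cm=cam("wrist",{"tool_rot":z["rot"],"eef_pos":z["pos"]})
c=np.array([(425,85),(712,5),(770,303),(503,378)],float); px=np.c_[230+(c[:,0]-400)*.325,20+c[:,1]*.325]
w=onz(cm,px,13); print(w, w.mean(0))
e=lambda a,b: np.degrees(np.arctan2(*(w[a]-w[b])[1::-1])) 
print(e(0,3),e(1,2),e(0,1),e(3,2))
h=np.array([[230+243*.325,20+195*.325]]); print("head",onz(cm,h,124))
E
```

```text
4.85 [507.36556708 260.28377652 175.4093021 ] [ 1.79952394e+02 -8.89207333e-02  5.04892955e+01] cam [554.71971097 317.94247406 317.68332025]
stand 0.88 [449. 298.] [573.   43.5   0. ]
stand_stem 0.58 [280. 193.] [519.4 277.  100. ]
stand_seat 0.86 [477. 334.] [569.4  45.4  62. ]
big_mass_mid 0.71 [279. 191.] [506.4 263.5  19. ]
big_mass_mid 0.44 [516. 148.] [700.9 157.   19. ]
big_mass_grip 0.95 [245. 313.] [396.8 186.5  26. ]
big_mass_grip 0.71 [279. 195.] [505.4 262.6  26. ]
big_mass_mouth 0.86 [277. 152.] [528.7 293.4  19. ]
big_mass_mouth 0.84 [246. 277.] [422.4 214.9  19. ]
[[581.68642498 134.53500057  13.        ]
 [659.06193374  33.7069961   13.        ]
 [559.69893901 -44.31577524  13.        ]
 [479.37728474  55.56431458  13.        ]] [569.95614562  44.872634    13.        ]
37.66394000780357 38.140054575926904 127.50266799853694 128.80557428141412
head [[567.31729288  33.54459163 124.        ]]
```

View pics/w2.png

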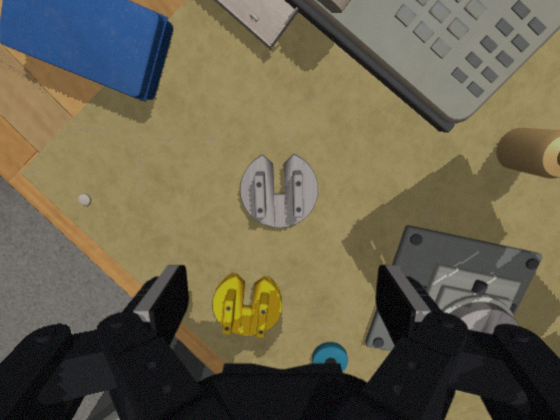

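The mass sits at (279,192) with its slot opening up, in line with the tool. The pieces around it are clear of the fingers. I'll refine its pose from depth.

Run:
```python
from h import *
z=np.load("w2.npz"); cm=cam("wrist",{"tool_rot":z["rot"],"eef_pos":z["pos"]}); d=z["d"]
u,v=np.meshgrid(np.arange(225,335),np.arange(140,240)); u=u.ravel();v=v.ravel()
X=atdepth(cm,np.c_[u,v],d[v,u]); m=np.hypot(X[:,0]-506,X[:,1]-263)<50
X=X[m]; print(np.histogram(X[:,2],bins=np.arange(-6,48,3)))
for lo,hi in((32,45),(9,19)):
    P=X[(X[:,2]>lo)&(X[:,2]<hi)]; r=cv2.minAreaRect(P[:,:2].astype(np.float32)); 
    print(lo,len(P),P.mean(0),r, cv2.minEnclosingCircle(P[:,:2].astype(np.float32)))
P=X[X[:,2]>32]; yaw=np.radians(50.5); q=(P[:,:2]-[506.4,263.5])@np.array([[np.cos(yaw),-np.sin(yaw)],[np.sin(yaw),np.cos(yaw)]])
for s in(-1,1):
    Q=q[s*q[:,1]>0]; l=np.polyfit(Q[:,0],Q[:,1],1); print("rib",s,Q.mean(0),Q.min(0),Q.max(0),np.degrees(np.arctan(l[0])))
```

```text
(array([   0, 2209, 1120,    2,   38,   44, 2944,  106,   30,   21,   22,
         30,    9,   61,  785,   14,    0]), array([-6, -3,  0,  3,  6,  9, 12, 15, 18, 21, 24, 27, 30, 33, 36, 39, 42,
       45]))
32 864 [506.14455285 264.04376838  37.32195167] ((505.4864501953125, 263.4371337890625), (40.258480072021484, 43.52477264404297), 51.861976623535156) ((505.9288330078125, 263.5299377441406), 28.40331268310547)
9 3104 [505.27206977 262.28317839  13.68528243] ((504.52447509765625, 262.0013427734375), (72.54714965820312, 75.31798553466797), 51.92824935913086) ((505.5660400390625, 263.0892028808594), 38.126686096191406)
rib -1 [  0.69010516 -16.87239389] [-20.08427293 -21.28775975] [ 19.94939316 -12.66938627] 0.9268066307014434
rib 1 [-0.16993133 17.71815877] [-21.18369146  13.32132331] [19.10611038 22.42103879] 0.9815312903878007
```

Request:
{"op": "play_rows", "data": {"series": [[[-0.18, 0.31, -2.7, 0, 0, 1.1, 0], [0, 0, -3, 0, 0, 0, 0], [0, 0, -3, 0, 0, 0, 0], [0, 0, -3, 0, 0, 0, 0], [0, 0, -2, 0, 0, 0, 0], [0, 0, -1, 0, 0, 0, 0], [0, 0, 0, 0, 0, 0, 0], [0, 0, 0, 0, 0, 0, 0], [0, 0, 0, 0, 0, 0, 0], [0, 0, 0, 0, 0, 0, 0]]]}}

```text
clock: 6.5
eef_pos: [505.3, 263.7, 28.0]
tool_rot: [3.141, -0.001, 0.901]
force: [0.2, 0.3, 0.6]
width: 85.4
gripper_force: 0.0
```

Request:
{"op": "play_rows", "data": {"series": [[[0, 0, -0.5, 0, 0, 0, 0], [0, 0, -0.4, 0, 0, 0, 0], [0, 0, 0, 0, 0, 0, 0], [0, 0, 0, 0, 0, 0, 0], [0, 0, 0, 0, 0, 0, 0.4], [0, 0, 0, 0, 0, 0, 1], [0, 0, 0, 0, 0, 0, 1], [0, 0, 0, 0, 0, 0, 1], [0, 0, 0, 0, 0, 0, 1], [0, 0, 0, 0, 0, 0, 1], [0, 0, 0, 0, 0, 0, 1]]]}}

```text
clock: 7.88
eef_pos: [505.3, 263.6, 18.9]
tool_rot: [3.141, -0.001, 0.901]
force: [-0.0, -1.1, 5.6]
width: 42.7
gripper_force: 62.6
```

Request:
{"op": "play_rows", "data": {"series": [[[0, 0, 1, 0, 0, 0, 1], [0, 0, 3, 0, 0, 0, 1], [0, 0, 5, 0, 0, 0, 1], [0, 0, 5, 0, 0, 0, 1], [0.2, -4, 1, 0, 0, -3, 1], [0.2, -4, 0, 0, 0, -3, 1], [0.2, -5, 0, 0, 0, -3, 1], [0.2, -5, 0, 0, 0, -3, 1], [0.3, -5, 0, 0, 0, -1.5, 1], [0.2, -3.8, 0, 0, 0, 0, 1], [0, 0, 0, 0, 0, 0, 1], [0, 0, 0, 0, 0, 0, 1], [0, 0, 0, 0, 0, 0, 1], [0, 0, 0, 0, 0, 0, 1]]]}}

```text
clock: 9.62
eef_pos: [517.8, -3.2, 168.4]
tool_rot: [-3.141, -0.0, 0.668]
force: [0.1, -0.2, -3.3]
width: 42.4
gripper_force: 62.0
```

```bash
python3 look.py w3; python3 -c "
from h import *
s=ctrl.read_state(); print(s['force'],s['torque'])"
```

```text
9.625 [517.83691969  -3.23018398 168.396962  ] [-1.79978884e+02 -1.32403033e-02  3.82532541e+01] cam [576.45880968  43.18847759 310.5734705 ]
stand 0.83 [282. 116.] [572.9  40.7   0. ]
stand 0.37 [284. 256.] [463.4 -49.    0. ]
stand_stem 0.7 [275. 118.] [570.5  43.9 100. ]
stand_seat 0.7 [274. 118.] [568.9  45.3  62. ]
big_mass_mid 0.83 [ 38. 168.] [399.  187.6  19. ]
big_mass_mid 0.64 [282. 270.] [456.  -51.4  19. ]
big_mass_grip 0.75 [ 32. 170.] [398.5 187.7  26. ]
big_mass_grip 0.62 [284. 277.] [454.9 -54.9  26. ]
big_mass_grip 0.27 [459. 317.] [ 530.4 -225.4   26. ]
big_mass_mouth 0.95 [ 24. 127.] [424.9 214.1  19. ]
small_mass_mid 0.92 [455. 314.] [ 529.2 -228.5   16.5]
[-0.61400931 -0.59901141 -2.58943734] [ 0.05012555 -0.07674472  0.00500892]
```

View pics/w3.png

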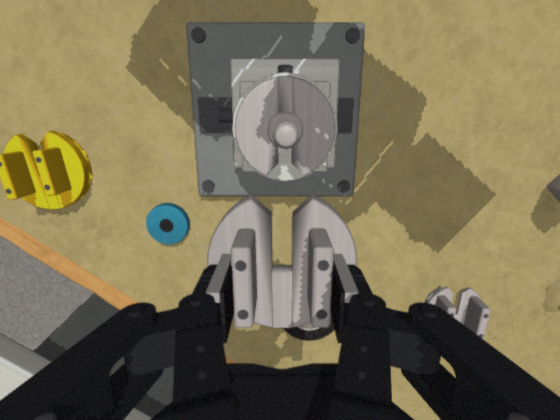

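The mass is held squarely, with the slot centre at column ~281 and ribs at columns 243 and 320. The stem head is at (287,131), the first mass's slot opens down towards us, and the foot is square to the tool. I'll measure the lateral offset in tool axes.

```bash
cat > meas.py <<'E'
import sys
from h import *
z=np.load(sys.argv[1]+".npz"); hx,hy=float(sys.argv[2]),float(sys.argv[3]); cm=cam("wrist",{"tool_rot":z["rot"],"eef_pos":z["pos"]}); d=z["d"]; p=z["p"]
u,v=np.meshgrid(np.arange(560),np.arange(420)); u=u.ravel();v=v.ravel(); X=atdepth(cm,np.c_[u,v],d[v,u])
yaw=z["rot"][2]; c,s=np.cos(yaw),np.sin(yaw); T=np.c_[(X[:,:2]-z["pos"][:2])@np.array([[c,-s],[s,c]]),X[:,2]]
ok=d[v,u]>0
m=ok&(np.hypot(u-hx,v-hy)<30)&(abs(X[:,2]-120)<9)
H=T[m]; print("head n",len(H),"fwd/left",H.mean(0),"top z",np.percentile(H[:,2],95),cv2.minEnclosingCircle(H[H[:,2]>121][:,:2].astype(np.float32)))
zz=z["pos"][2]-18.9
# foot corners/edges
F=T[ok&(abs(X[:,2]-12)<3)&(np.hypot(X[:,0]-570,X[:,1]-45)<120)]; print("foot",len(F),cv2.minAreaRect(F[:,:2].astype(np.float32)))
for nm,lo,hi in(("ribs",34,41),("disc",11,17)):
    Q=T[ok&(T[:,2]-zz>lo)&(T[:,2]-zz<hi)&(abs(T[:,0])<45)&(abs(T[:,1])<24 if nm=="ribs" else abs(T[:,1])<40)]
    if nm=="ribs":
        for sg in(-1,1):
            B=Q[sg*Q[:,1]>0]; print(nm,sg,len(B),B.mean(0),np.percentile(B[:,1],[2,98]),np.percentile(B[:,0],[2,98]))
    else:
        print(nm,len(Q),Q[:,2].mean()-zz)
        for x0 in(8,12,16,20,24):
            B=Q[abs(Q[:,0]-x0)<2]; L=B[B[:,1]>0][:,1]; Rr=B[B[:,1]<0][:,1]
            if len(L) and len(Rr): print(x0,L.min(),Rr.max(),(L.min()+Rr.max())/2)
E
python3 meas.py w3 287 131
```

```text
head n 582 fwd/left [ 61.90152853  -1.73628061 123.93243565] top z 125.92984777508715 ((61.48304748535156, -1.7529168128967285), 7.722128868103027)
foot 15026 ((71.27200317382812, 6.155364990234375), (149.94195556640625, 149.81231689453125), 89.99525451660156)
ribs -1 1774 [  2.59871355 -17.03905061 186.90223803] [-22.01880694 -12.68610012] [-17.54065985  20.21030073]
ribs 1 1756 [  2.3335144   17.70549274 186.93744954] [13.41450155 22.26975847] [-17.65891452  19.96817695]
disc 8056 13.662816778671754
8 5.596481683451949 -4.826762554522303 0.38485956446482295
12 5.597408660402716 -4.801356424101614 0.39802611815055133
16 5.990552417466234 -4.756849993292447 0.6168512120868934
20 5.937907748923735 -4.719637009429751 0.6091353697469919
24 5.922196382399716 -4.6648389637593874 0.6286787093201642
```

Request:
{"op": "play_rows", "data": {"series": [[[0.13, -0.17, -2, 0, 0, 0, 1], [0, 0, -2, 0, 0, 0, 1], [0, 0, -2, 0, 0, 0, 1], [0, 0, -1.2, 0, 0, 0, 1], [0, 0, -0.7, 0, 0, 0, 1], [0, 0, 0, 0, 0, 0, 1], [0, 0, 0, 0, 0, 0, 1], [0, 0, 0, 0, 0, 0, 1], [0, 0, 0, 0, 0, 0, 1]]]}}

```text
clock: 11.15
eef_pos: [519.5, -6.2, 89.7]
tool_rot: [3.141, -0.001, 0.666]
force: [-0.2, 0.4, -2.4]
width: 42.5
gripper_force: 61.9
```

```bash
python3 look.py w4 | head -1; python3 meas.py w4 287 165;  cat > f.py <<'E'
from h import *
s=ctrl.read_state(); y=np.radians(38.2); f=s['force']; c,sn=np.cos(y),np.sin(y)
p=s['eef_pos']; print(s['clock'],"pos",np.round(p,2),"fwd",round(c*p[0]+sn*p[1],2),"left",round(-sn*p[0]+c*p[1],2),"yaw",round(np.degrees(s['tool_rot'][2]),2))
print("F fwd %.2f left %.2f z %.2f"%(c*f[0]+sn*f[1],-sn*f[0]+c*f[1],f[2]),"w",round(s['width'],1))
E
python3 f.py; python3 f.py
```

```text
11.15 [519.46730963  -6.21511291  89.74967382] [ 1.79972129e+02 -3.27248583e-02  3.81313695e+01] cam [578.07283915  40.14575268 231.95116609]
head n 1184 fwd/left [ 61.33607864   0.73835282 124.42286818] top z 125.96293942106635 ((62.11962890625, 1.5133655071258545), 7.551021099090576)
foot 21621 ((68.28343200683594, 9.645675659179688), (142.07791137695312, 149.77981567382812), 0.0423336960375309)
ribs -1 1776 [  2.53428696 -17.04360348 108.27851644] [-21.95944265 -12.68000869] [-17.66440731  20.17166715]
ribs 1 1759 [  2.41010894  17.74842761 108.29135608] [13.4406571  22.27732478] [-17.54863692  20.00855871]
disc 8054 13.67118554013588
8 5.567504777116183 -4.83048228836926 0.3685112443734617
12 5.607465673465851 -4.7940385014318565 0.40671358601699703
16 5.993159900630628 -4.733895264253466 0.6296323181885812
20 5.941358871016104 -4.730438971570027 0.6054599497230386
24 5.910326156426877 -4.672854474650879 0.6187358408879993
11.55 pos [519.22  -6.14  89.37] fwd 404.23 left -325.91 yaw 38.14
F fwd 0.54 left 0.33 z -2.25 w 42.7
11.55 pos [519.22  -6.14  89.37] fwd 404.23 left -325.91 yaw 38.14
F fwd 0.54 left 0.33 z -2.25 w 42.7
```

Request:
{"op": "play_rows", "data": {"series": [[[-0.07, 0.09, 0, 0, 0, 0, 1], [0.4, 0.31, 0, 0, 0, 0, 1], [0.39, 0.31, 0, 0, 0, 0, 1], [0.39, 0.31, 0, 0, 0, 0, 1], [0, 0, 0, 0, 0, 0, 1], [0, 0, 0, 0, 0, 0, 1], [0, 0, 0, 0, 0, 0, 1], [0, 0, 0, 0, 0, 0, 1]]]}}

```text
clock: 12.55
eef_pos: [530.2, 3.9, 89.4]
tool_rot: [3.142, 0.0, 0.665]
force: [-0.2, -0.6, -3.4]
width: 42.9
gripper_force: 61.9
```

```bash
python3 look.py w5 | head -1; python3 meas.py w5 287 183|head -1; python3 f.py
```

```text
12.55 [530.20847581   3.89488744  89.38840506] [1.79999328e+02 5.90243223e-03 3.81226587e+01] cam [588.93841733  50.25303475 231.54008313]
head n 1506 fwd/left [ 48.9018004    0.26288711 123.7467811 ] top z 125.83786901560549 ((47.83369827270508, 0.22415784001350403), 7.732115268707275)
12.95 pos [530.31   4.    89.37] fwd 419.23 left -324.8 yaw 38.13
F fwd -0.22 left 0.48 z -2.22 w 42.9
```

View pics/w5.png

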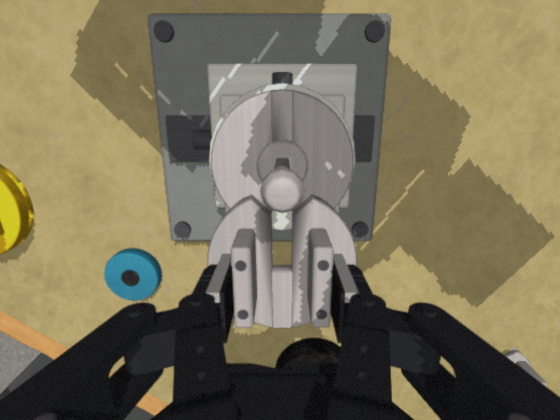

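The stem head at (282,190) is centred over the slot's mouth. Now I'll advance slowly.

Request:
{"op": "play_rows", "data": {"series": [[[0.16, 0.12, 0, 0, 0, 0, 1], [0.16, 0.12, 0, 0, 0, 0, 1], [0.16, 0.13, 0, 0, 0, 0, 1], [0.16, 0.12, 0, 0, 0, 0, 1], [0.16, 0.12, 0, 0, 0, 0, 1], [0.15, 0.13, 0, 0, 0, 0, 1], [0.16, 0.12, 0, 0, 0, 0, 1], [0.16, 0.13, 0, 0, 0, 0, 1], [0, 0, 0, 0, 0, 0, 1], [0, 0, 0, 0, 0, 0, 1], [0, 0, 0, 0, 0, 0, 1]]]}}

```text
clock: 14.32
eef_pos: [542.9, 13.9, 89.4]
tool_rot: [-3.142, 0.0, 0.666]
force: [-0.2, -0.4, -2.5]
width: 42.5
gripper_force: 61.9
```

```bash
python3 f.py
```

```text
14.325 pos [542.94  13.89  89.37] fwd 435.26 left -324.85 yaw 38.13
F fwd -0.41 left -0.25 z -2.52 w 42.5
```

Request:
{"op": "play_rows", "data": {"series": [[[0.12, 0.09, 0, 0, 0, 0, 1], [0.12, 0.09, 0, 0, 0, 0, 1], [0.11, 0.1, 0, 0, 0, 0, 1], [0.12, 0.09, 0, 0, 0, 0, 1], [0.12, 0.1, 0, 0, 0, 0, 1], [0.12, 0.09, 0, 0, 0, 0, 1], [0, 0, 0, 0, 0, 0, 1], [0, 0, 0, 0, 0, 0, 1], [0, 0, 0, 0, 0, 0, 1]]]}}

```text
clock: 15.45
eef_pos: [550.1, 19.5, 89.4]
tool_rot: [3.142, 0.0, 0.666]
force: [0.8, -0.3, -3.6]
width: 42.4
gripper_force: 61.9
```

```bash
python3 f.py
```

```text
15.45 pos [550.07  19.48  89.38] fwd 444.32 left -324.86 yaw 38.13
F fwd 0.48 left -0.70 z -3.57 w 42.4
```

Request:
{"op": "play_rows", "data": {"series": [[[0.16, 0.12, 0, 0, 0, 0, 1], [0.15, 0.12, 0, 0, 0, 0, 1], [0.16, 0.13, 0, 0, 0, 0, 1], [0.16, 0.12, 0, 0, 0, 0, 1], [0.16, 0.12, 0, 0, 0, 0, 1], [0.15, 0.13, 0, 0, 0, 0, 1], [0.16, 0.12, 0, 0, 0, 0, 1], [0.16, 0.12, 0, 0, 0, 0, 1], [0, 0, 0, 0, 0, 0, 1], [0, 0, 0, 0, 0, 0, 1], [0, 0, 0, 0, 0, 0, 1]]]}}

```text
clock: 16.82
eef_pos: [562.6, 29.2, 89.4]
tool_rot: [3.142, 0.0, 0.665]
force: [0.7, 0.4, -3.5]
width: 42.7
gripper_force: 61.9
```

```bash
python3 f.py
```

```text
16.825 pos [562.64  29.21  89.37] fwd 460.22 left -324.98 yaw 38.13
F fwd 0.78 left -0.15 z -3.50 w 42.7
```

Request:
{"op": "play_rows", "data": {"series": [[[0.08, 0.06, 0, 0, 0, 0, 1], [0.08, 0.06, 0, 0, 0, 0, 1], [0.08, 0.06, 0, 0, 0, 0, 1], [0.08, 0.06, 0, 0, 0, 0, 1], [0, 0, 0, 0, 0, 0, 1], [0, 0, 0, 0, 0, 0, 1]]]}}

```text
clock: 17.58
eef_pos: [565.9, 31.7, 89.4]
tool_rot: [3.142, 0.0, 0.666]
force: [0.6, 0.0, -3.6]
width: 42.1
gripper_force: 61.9
```

```bash
python3 f.py
```

```text
17.575 pos [565.89  31.72  89.39] fwd 464.32 left -325.03 yaw 38.13
F fwd 0.44 left -0.34 z -3.63 w 42.1
```

Request:
{"op": "play_rows", "data": {"series": [[[0.04, 0.03, 0, 0, 0, 0, 1], [0.04, 0.03, 0, 0, 0, 0, 1], [0, 0, 0, 0, 0, 0, 1], [0, 0, 0, 0, 0, 0, 1]]]}}

```text
clock: 18.08
eef_pos: [566.7, 32.3, 89.4]
tool_rot: [3.142, -0.0, 0.666]
force: [0.0, 0.1, -4.0]
width: 43.1
gripper_force: 61.9
```

```bash
python3 f.py
```

```text
18.075 pos [566.73  32.34  89.39] fwd 465.37 left -325.06 yaw 38.13
F fwd 0.09 left 0.04 z -3.97 w 43.1
```

Request:
{"op": "play_rows", "data": {"series": [[[0.04, 0.03, 0, 0, 0, 0, 1], [0.03, 0.03, 0, 0, 0, 0, 1], [0, 0, 0, 0, 0, 0, 1], [0, 0, 0, 0, 0, 0, 1]]]}}

```text
clock: 18.58
eef_pos: [567.4, 33.0, 89.4]
tool_rot: [3.142, -0.0, 0.666]
force: [0.4, -0.7, -3.4]
width: 42.7
gripper_force: 61.9
```

```bash
python3 f.py
```

```text
18.575 pos [567.41  32.96  89.39] fwd 466.29 left -324.99 yaw 38.14
F fwd -0.10 left -0.76 z -3.39 w 42.7
```

Request:
{"op": "play_rows", "data": {"series": [[[0.04, 0.03, 0, 0, 0, 0, 1], [0.02, 0.02, 0, 0, 0, 0, 1], [0, 0, 0, 0, 0, 0, 1], [0, 0, 0, 0, 0, 0, 1]]]}}

```text
clock: 19.08
eef_pos: [567.9, 33.3, 89.4]
tool_rot: [-3.142, 0.0, 0.666]
force: [-1.5, -0.1, -3.5]
width: 43.2
gripper_force: 61.9
```

```bash
python3 f.py
```

```text
19.075 pos [567.85  33.34  89.36] fwd 466.87 left -324.97 yaw 38.13
F fwd -1.22 left 0.82 z -3.46 w 43.2
```

Request:
{"op": "play_rows", "data": {"series": [[[0.03, 0.02, 0, 0, 0, 0, 1], [0, 0, 0, 0, 0, 0, 1], [0, 0, 0, 0, 0, 0, 1], [0, 0, 0, 0, 0, 0, 1]]]}}

```text
clock: 19.58
eef_pos: [568.1, 33.5, 89.3]
tool_rot: [-3.141, 0.001, 0.666]
force: [-2.3, -1.8, -3.1]
width: 42.1
gripper_force: 61.9
```

```bash
python3 f.py
```

```text
19.575 pos [568.08  33.47  89.32] fwd 467.13 left -325.0 yaw 38.13
F fwd -2.93 left -0.01 z -3.13 w 42.1
```

Contact: the stem is home at -2.9 N. I'll back off 0.6 mm to put the stem on the axis, then lower.

Request:
{"op": "play_rows", "data": {"series": [[[-0.05, -0.04, 0, 0, 0, 0, 1], [0, 0, -0.1, 0, 0, 0, 1], [0, 0, -0.1, 0, 0, 0, 1], [0, 0, -0.1, 0, 0, 0, 1], [0, 0, -0.1, 0, 0, 0, 1], [0, 0, -0.1, 0, 0, 0, 1], [0, 0, 0, 0, 0, 0, 1], [0, 0, 0, 0, 0, 0, 1]]]}}

```text
clock: 20.58
eef_pos: [567.9, 33.3, 84.3]
tool_rot: [-3.142, -0.0, 0.666]
force: [-1.0, 0.2, -4.8]
width: 42.4
gripper_force: 61.9
```

```bash
python3 f.py
```

```text
20.575 pos [567.86  33.32  84.31] fwd 466.86 left -324.98 yaw 38.14
F fwd -0.71 left 0.79 z -4.78 w 42.4
```

Request:
{"op": "play_rows", "data": {"series": [[[-0.02, -0.02, -0.05, 0, 0, 0, 1], [0, 0, -0.05, 0, 0, 0, 1], [0, 0, -0.05, 0, 0, 0, 1], [0, 0, -0.05, 0, 0, 0, 1], [0, 0, -0.05, 0, 0, 0, 1], [0, 0, 0, 0, 0, 0, 1], [0, 0, 0, 0, 0, 0, 1]]]}}

```text
clock: 21.45
eef_pos: [567.7, 33.1, 81.9]
tool_rot: [3.142, -0.0, 0.666]
force: [0.0, 0.3, -3.6]
width: 43.0
gripper_force: 61.9
```

```bash
python3 f.py
```

```text
21.45 pos [567.66  33.09  81.9 ] fwd 466.57 left -325.05 yaw 38.14
F fwd 0.17 left 0.22 z -3.61 w 43.0
```

Request:
{"op": "play_rows", "data": {"series": [[[0, 0, -0.04, 0, 0, 0, 1], [0, 0, -0.03, 0, 0, 0, 1], [0, 0, -0.03, 0, 0, 0, 1], [0, 0, 0, 0, 0, 0, 1], [0, 0, 0, 0, 0, 0, 1]]]}}

```text
clock: 22.08
eef_pos: [567.6, 33.1, 80.9]
tool_rot: [-3.142, -0.0, 0.666]
force: [0.2, -0.1, -2.9]
width: 42.4
gripper_force: 62.0
```

```bash
python3 f.py
```

```text
22.075 pos [567.6   33.06  80.89] fwd 466.49 left -325.03 yaw 38.14
F fwd 0.13 left -0.20 z -2.85 w 42.4
```

Request:
{"op": "play_rows", "data": {"series": [[[0, 0, -0.02, 0, 0, 0, 1], [0, 0, 0, 0, 0, 0, 1], [0, 0, 0, 0, 0, 0, 1]]]}}

```text
clock: 22.45
eef_pos: [567.7, 33.1, 80.8]
tool_rot: [3.141, -0.0, 0.666]
force: [0.6, 0.5, -1.4]
width: 43.1
gripper_force: 62.2
```

```bash
python3 f.py
```

```text
22.45 pos [567.69  33.06  80.79] fwd 466.56 left -325.08 yaw 38.14
F fwd 0.73 left 0.03 z -1.39 w 43.1
```

Seated: the weight has come off at 62 mm. Releasing and looking.

Request:
{"op": "play_rows", "data": {"series": [[[0, 0, 0, 0, 0, 0, 0.4], [0, 0, 0, 0, 0, 0, 0.3], [0, 0, 0, 0, 0, 0, 0.2], [0, 0, 0, 0, 0, 0, 0.1], [0, 0, 0, 0, 0, 0, 0.1], [0, 0, 0, 0, 0, 0, 0.1]]]}}

```text
clock: 23.2
eef_pos: [567.6, 33.1, 80.7]
tool_rot: [-3.142, -0.0, 0.666]
force: [0.2, 0.4, -0.4]
width: 77.2
gripper_force: 0.0
```

```bash
python3 f.py; python3 look.py w6|head -1
python3 - <<'E'
from h import *
z=np.load("w6.npz"); cm=cam("wrist",{"tool_rot":z["rot"],"eef_pos":z["pos"]}); d=z["d"]
u,v=np.meshgrid(np.arange(560),np.arange(420)); u=u.ravel();v=v.ravel(); X=atdepth(cm,np.c_[u,v],d[v,u])
y=np.radians(38.14); c,s=np.cos(y),np.sin(y); T=np.c_[(X[:,:2]-z["pos"][:2])@np.array([[c,-s],[s,c]]),X[:,2]]
ok=(d[v,u]>0)
Q=T[ok&(abs(T[:,2]-76)<4)&(np.hypot(T[:,0],T[:,1])<38)&(T[:,0]>-5)]
A=np.c_[Q[:,:2],np.ones(len(Q))]; print("disc plane",len(Q),np.linalg.lstsq(A,Q[:,2],rcond=None)[0])
R=T[ok&(abs(T[:,2]-100)<3)&(abs(T[:,0])<25)&(abs(T[:,1])<26)]; print("ribs",len(R),R.mean(0),R.min(0),R.max(0))
E
```

```text
23.2 pos [567.64  33.08  80.67] fwd 466.54 left -325.04 yaw 38.14
F fwd 0.36 left 0.19 z -0.41 w 77.2
23.2 [567.6401798   33.07500053  80.66831085] [-1.79999847e+02 -2.49651857e-03  3.81394414e+01] cam [626.34153299  79.43576807 222.83084765]
disc plane 6091 [-7.53517934e-03  1.58858904e-03  7.56631270e+01]
ribs 3436 [ 2.1325452   0.34127165 99.29834515] [-19.56630784 -21.76273568  97.00292269] [ 21.02766365  22.44459669 102.89112842]
```

View pics/w6.png

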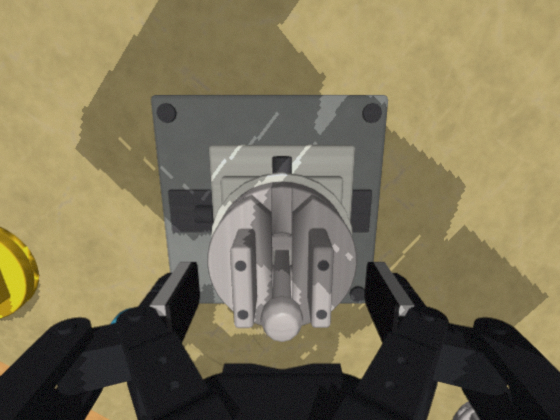

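The disc lies flat with its top at 75.7 mm, and the stem is home between the ribs with its head at (283,318). I'll retreat straight up.

Request:
{"op": "play_rows", "data": {"series": [[[0, 0, 0.5, 0, 0, 0, 0], [0, 0, 1, 0, 0, 0, 0], [0, 0, 2, 0, 0, 0, 0], [0, 0, 3, 0, 0, 0, 0], [0, 0, 3, 0, 0, 0, 0], [0, 0, 3, 0, 0, 0, 0], [0, 0, 3, 0, 0, 0, 0], [0, 0, 0, 0, 0, 0, 0], [0, 0, 0, 0, 0, 0, 0], [0, 0, 0, 0, 0, 0, 0]]]}}

```text
clock: 24.85
eef_pos: [566.9, 32.9, 234.8]
tool_rot: [-3.141, 0.002, 0.666]
force: [0.6, 0.7, -0.3]
width: 85.4
gripper_force: 0.0
```

```bash
python3 look.py w7|head -1
python3 - <<'E'
from h import *
z=np.load("w7.npz"); cm=cam("wrist",{"tool_rot":z["rot"],"eef_pos":z["pos"]}); d=z["d"]
u,v=np.meshgrid(np.arange(560),np.arange(420)); u=u.ravel();v=v.ravel(); X=atdepth(cm,np.c_[u,v],d[v,u])
T=X-[567.6,33.1,0]; ok=(d[v,u]>0)
Q=T[ok&(abs(T[:,2]-76)<3)&(np.hypot(T[:,0],T[:,1])<38)]
A=np.c_[Q[:,:2],np.ones(len(Q))]; print("disc plane",len(Q),np.linalg.lstsq(A,Q[:,2],rcond=None)[0],cv2.minEnclosingCircle(Q[:,:2].astype(np.float32)))
H=T[ok&(abs(T[:,2]-124)<3)&(np.hypot(T[:,0],T[:,1])<20)]; print("head",cv2.minEnclosingCircle(H[:,:2].astype(np.float32)))
E
```

```text
24.85 [566.87360456  32.89900625 234.76726678] [-1.79940429e+02  9.65447572e-02  3.81391296e+01] cam [625.86052835  79.29528895 376.8018425 ]
disc plane 2785 [-1.47672826e-03  5.23416455e-05  7.55759661e+01] ((-0.05809077247977257, 0.06911388784646988), 37.953800201416016)
head ((-0.2296460121870041, 0.3687492907047272), 7.624855041503906)
```

The disc lies flat at its seated height, and the stem head is concentric with it to within about 0.5 mm. Handing in.

```bash
python3 -c "
from cell import workorder
print(workorder.finish_job())"
```

```text
the job is handed in; nothing more can be done
None
```

The larger mass is seated flat over the spigot, slot opposite to the first mass's and stem home; I saw about 3 N at most on the stem in my readings, let go, and handed the job in at about 25 s.

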